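Scoop the guest soaps from the shower basket into the bowl

ROBOT

A 6-joint arm with a two-finger parallel gripper is mounted at the origin on the work surface. World frame = base frame: x ahead of the robot, y to its left, z up, the work surface at z = 0. Lengths are in m, angles in rad, forces in N, time in s.
With the tool pointing down it reaches from about 0.35 to 0.975 m from the base axis. Payload 4.9 kg.
Tool frame: the origin (TCP) lies midway between the tips of the shut fingers; the grasp point (between the pads) lies 19 mm behind it; z points along the fingers, y is the direction in which the jaws open and shut (so a half turn about z gives the same grasp; the last joint's range is limited). The gripper opens to 85 mm and grips with 20 to 120 N. Pads are 22 mm wide; open, the fingers measure 114 mm over their backs; the gripper's body (76 mm by 85 mm) begins 54 mm behind the grasp point. The pads swing forward as they close: fully open they stand 13 mm farther back than shut.
Start: joints at [1.181, 0.053, 1.613, -0, 1.476, -0.119], TCP at [0.167, 0.602, 0.231] pointing down, gripper open.
Joint ranges: [-3.01, 3.01], [-1.01, 2.22], [0.06, 2.58], [-1.02, 4.17], [0.09, 2.62], [-3.14, 3.14]. Speed limits (rad/s): [2.57, 2.57, 3.14, 3.14, 3.14, 3.14].

INTERFACE

Orientations are given as a unit quaternion [w, x, y, z].
In Python, from plant import state, grab_frame, camera_params, job_done, boxes_of gives the robot as it stands.
- The arm moves only by the tool step_arm, never from a script. Its argument "steps" is a list of rows, each a list of 4 numbers: the shift along the tool's x, y, z in mm, then the turn about the tool's z in degrees. A call has 1 to 8 rows; each row shifts and turns the pose as measured when the row begins, along the tool's axes as they then stand; what a row does not reach is not made up. A row lasts 1/10 s, in which the tool goes at most 50 mm and 8.59 degrees, less where a joint would pass 70% of its speed; a pose out of reach is approached as far as the arm can. A call is refused whole if a number of a shift passes 50 or a number of a turn 8.59, either way. A call with a gripper value outside its range is refused whole. "claw" is the opening in per cent of the stroke, from 0 (shut) to 100 (fully open), set as the call begins (left out, the last holds). The fingers move at their own pace and stop on an object; the grip force is fixed at half the most. Time passes only in rows, so rows that do not move let the fingers close. It gives the time, the measured TCP pose, the force and the opening at its end, in the units of the state.
- state(): the state, without advancing time (a new reading comes with each control period).
- grab_frame(name): name is "scene" or "side" or "wrist"; returns (picture, depth): 384x512x3 uint8, red, green, blue; 384x512 float32, m along the optical axis (not along the pixel's ray), 0 where there is no reading.
- camera_params(name): a dict with "mtx" (3x3 intrinsics, pixels), "extrinsics" (4x4, takes a point from camera to world coordinates); the wrist camera has in their place "T_tool_cam" (4x4, takes a point from camera to tool coordinates, whose origin is the TCP and whose axes are the flange's). Camera axes: x right, y down, z forward; pixel columns grow to the right and rows downward; lengths in m; the calibration is good to about 2 mm. A picture is of the moment at which its call begins: read the wrist's pose just before it. camera_params takes no time and is no camera call.
- job_done(): hands the job in, once; it reports no verdict.
Trained networks look in the newest picture that a camera, given by its name, has taken for a name from the list of things; names that differ only in an ending like _2 or _b are one class to them, and where a whole thing is asked for, a point or a joint stands for the part that bears it (a point fixed in the world has none). Each returns a list of dicts, best first, with "p" (0 to 1); they miss things now and then, are a little off and sometimes report something else, mostly with a low value. They report only what shows in the picture. A call takes as long as a camera call. They do not tell look-alikes from the thing itself.
- boxes_of(camera, label): "box" ([left, top, width, height] in pixels, round what is visible of it).
The state is a dict: "time": time; "joint_pos": joint angles; "joint_vel": joint speeds; "joint_efforts": joint torques, N m; "tool_pos": TCP position; "tool_rot": TCP orientation; "contact_force": force on the tool from outside, world axes, zero at the start; "ft_torque": the same for the moment, N m; "gripper_width": opening from 0.0 (shut) to 1.0 (fully open).
Only numpy, scipy, OpenCV 4.12 (cv2) and the standard library are available. Lean on these libraries where they do the work, as an engineer would, in place of code of your own. Each camera call takes 0.05 s, during which the arm holds its last target. There are 200 camera calls.

TASK

Use the bath scoop to scoop the three pebble-shaped guest soaps out of the steel shower basket and tip them, from low down, into the round ceramic bowl, without touching the soaps with the gripper. Then set the scoop down level on the counter, outside the basket and bowl, and let go. Leave the bowl standing where it is and do not disturb the other bathroom things.

Things in the scene. Friction and masses are not known exactly. Their poses are not given: they have to be found in the camera images.
- scoop: Grey plastic bath scoop, 140 g: flat pan 100 mm long (x), 128 wide (y, 122 inside), floor 3 thick, back and side walls 39 high (sides 23 near the mouth), open mouth with flat lip at +x. Level bar handle 22 wide, 20 high, centre 75 above the underside, runs back from x=-50 to -175 on a post. Stands level. Origin: centre of the pan's underside; x to the mouth, z up.
- scoop_grip (a point): Good point to grip the scoop's handle across its 22 mm width: centre of the bar, at (-92, 0, 75) mm in the scoop's frame; axes as the scoop's.
- scoop_pan (a point): Centre of the pan's inner floor, at (0, 0, 3) mm in the scoop's frame; axes as the scoop's.
- basket: Stainless shower basket fixed to the counter: open box 280 mm long (x), 150 wide (y), 40 high, walls and floor 4 thick; inside 272 x 142. Origin at the centre of its underside, z up. The soaps lie in its +x half (reaching up to 20 into the other); the -x end is free, with room to set the scoop's pan down level, mouth towards +x.
- bowl: Round white ceramic bowl, loose, 600 g, 190 mm rim diameter, 45 high, sides sloping in to a flat base 85 across, inner floor 6 above the counter. Origin at the centre of its underside, z up.
- soap1: Pebble-shaped (rounded oval) smooth, slippery grey-white guest soap, 60 mm long, 40 wide, 32 thick, 50 g, lying on the basket floor. Origin at its centre, x along its length, z through its thickness.
- soap2: Pebble-shaped (rounded oval) smooth, slippery grey-white guest soap, 60 mm long, 40 wide, 32 thick, 50 g, lying on the basket floor. Origin at its centre, x along its length, z through its thickness.
- soap3: Pebble-shaped (rounded oval) smooth, slippery grey-white guest soap, 60 mm long, 40 wide, 32 thick, 50 g, lying on the basket floor. Origin at its centre, x along its length, z through its thickness.
- stool_knob: Bystander: grey plastic shower-stool knob, mushroom shape, 60 dia x 36 tall mm. Origin at the centre of its underside.
- pill_box: Bystander: blue pill box with twist cap, 60 dia x 55 tall mm. Origin at the centre of its underside.
- tumbler: Bystander: glass tumbler, 72 dia x 100 tall mm. Origin at the centre of its underside.
- comb: Bystander: red plastic comb lying flat, 180 x 31 x 5 mm. Origin at the centre of its underside.
- saucer: Bystander: white ceramic soap saucer, 110 dia x 18 tall mm. Origin at the centre of its underside.
- shampoo: Bystander: grey shampoo bottle, 60 dia x 180 tall mm. Origin at the centre of its underside.
- nail_brush: Bystander: wooden nail brush, 90 x 42 x 30 mm. Origin at the centre of its underside.
Things that resemble listed ones, but are neither listed nor needed, are in the scene too. Of the things that look like the bowl, the smaller one is meant.

How it is judged:
On the way:
1. at least one soap lies in the scoop's pan and is lifted clear of the basket (soap centre higher than 80 mm) (((x of soap1 in the frame of scoop_pan between -0.055 and 0.055 m and y of soap1 in the frame of scoop_pan between -0.064 and 0.064 m and z of soap1 in the frame of scoop_pan between 0 and 0.075 m and height (world z) of soap1 above 0.08 m) or (x of soap2 in the frame of scoop_pan between -0.055 and 0.055 m and y of soap2 in the frame of scoop_pan between -0.064 and 0.064 m and z of soap2 in the frame of scoop_pan between 0 and 0.075 m and height (world z) of soap2 above 0.08 m) or (x of soap3 in the frame of scoop_pan between -0.055 and 0.055 m and y of soap3 in the frame of scoop_pan between -0.064 and 0.064 m and z of soap3 in the frame of scoop_pan between 0 and 0.075 m and height (world z) of soap3 above 0.08 m))), for 0.2 s.
At the end, for the whole second after the job is handed in: All three soaps at rest in the bowl (centres within 85 mm of its axis, 10 to 65 mm above its underside), bowl upright (0.1 rad); scoop at rest, level on the counter (0.12 rad, underside below 12 mm), its centre over 120 mm from the basket's (horizontal distance between each of soap1, soap2, soap3 and bowl below 0.085 m and z of soap1 in the frame of bowl between 0.01 and 0.065 m and linear speed of each of soap1, soap2, soap3 below 0.03 m/s and z of soap2 in the frame of bowl between 0.01 and 0.065 m and z of soap3 in the frame of bowl between 0.01 and 0.065 m and angle between bowl's own z axis and vertical below 0.1 rad and height (world z) of scoop below 0.012 m and angle between scoop's own z axis and vertical below 0.12 rad and horizontal distance between scoop and basket above 0.12 m and linear speed of scoop below 0.02 m/s); the robot touches nothing.
It fails at once if the gripper's fingers touch a soap (contact force between the fingers and soap1 above 1 N or contact force between the fingers and soap2 above 1 N or contact force between the fingers and soap3 above 1 N).
It fails at once if a soap is flung or dropped from high (faster than 1.5 m/s) (linear speed of any of soap1, soap2, soap3 above 1.5 m/s).
It fails at once if the bowl is shoved more than 60 mm or tipped more than 0.35 rad (distance of bowl from where it was at the start of the episode above 0.06 m or angle between bowl's own z axis and vertical above 0.35 rad).
It fails at once if a bystander is moved more than 40 mm (distance of any of stool_knob, pill_box, tumbler, comb, saucer, shampoo, nail_brush from where it was at the start of the episode above 0.04 m).
It also fails if it takes over 69 s, if anything falls off the work surface, if the arm or the gripper's body presses on something with over 40 N, if the wrist force passes 120 N, or if a joint passes its speed limit or range.

## Working session

There is one attempt and no reset: what is moved stays moved. The work goes in short steps, Python scripts to look and compute and a tool call to move; the robot and the scene stay as the last step left them, time stands still between calls to the robot, and variables do not carry over. Pictures are saved under pics/ and viewed, about 8 in all and at most 12, crops included, and the job is handed in when it is done.

Besides the shell and the picture viewer there is one more tool, called after ">>>" in YAML: its name, and indented under it one key for each argument. step_arm: Moves the arm, as the interface text tells. Its arguments: {"type":"object","properties":{"steps":{"type":"array"},"claw":{"type":"number"}},"required":["steps"]}

```bash
mkdir -p pics; ls
cat > h.py <<'E'
import numpy as np,cv2
from plant import *
from scipy.spatial.transform import Rotation as R
def grab(n,save=None):
    s=state(); im,d=grab_frame(n); c=camera_params(n); K=np.array(c["mtx"])
    if n=="wrist":
        T=np.eye(4);q=s["tool_rot"];T[:3,:3]=R.from_quat([q[1],q[2],q[3],q[0]]).as_matrix();T[:3,3]=s["tool_pos"]
        E=T@np.array(c["T_tool_cam"])
    else: E=np.array(c["extrinsics"])
    v,u=np.mgrid[0:d.shape[0],0:d.shape[1]]
    P=np.stack([(u-K[0,2])/K[0,0]*d,(v-K[1,2])/K[1,1]*d,d],-1)
    W=P@E[:3,:3].T+E[:3,3]; W[d==0]=np.nan
    if save: cv2.imwrite(f"pics/{save}.png",im[:,:,::-1])
    return im,W,E,K
def project(p,E,K):
    c=(np.asarray(p)-E[:3,3])@E[:3,:3]; return (c[...,:2]/c[...,2:]*np.array([K[0,0],K[1,1]])+K[:2,2])
E
python3 - <<'E'
from h import *
s=state();print(s)
names=["scoop","basket","bowl","soap1","stool_knob","pill_box","tumbler","comb","saucer","shampoo","nail_brush"]
for n in ["scene","side"]:
    im,W,E,K=grab(n,n+"0"); print(n,E[:3,3].round(2))
    for l in names:
        for b in boxes_of(n,l)[:4]:
            x,y,w,h=map(int,b["box"]); r=W[max(y,0):y+h,max(x,0):x+w].reshape(-1,3); r=r[r[:,2]>0.004]
            print(l,round(b["p"],2),[x,y,w,h],np.nanmedian(r,0).round(3) if len(r) else "")
E
```

```text
pics
{'time': 0.0, 'joint_pos': array([ 1.18099576e+00,  5.33178363e-02,  1.61427158e+00, -1.36496526e-05,
        1.47599415e+00, -1.19001712e-01]), 'joint_vel': array([-0.00087171, -0.00032671,  0.0014221 ,  0.00089308, -0.00014316,
        0.00020129]), 'joint_efforts': array([ 2.15082626e-03, -3.93695855e+01, -3.70169449e+01,  9.99177701e-05,
        7.26430735e-03,  2.57403528e-06]), 'tool_pos': array([0.16695842, 0.6016522 , 0.2301006 ]), 'tool_rot': array([-2.43947572e-04,  1.34985379e-01,  9.90847090e-01, -9.65126722e-04]), 'contact_force': array([ 0.40285594,  0.69610555, -0.45426284]), 'ft_torque': array([ 0.04294237,  0.00968357, -0.02855011]), 'gripper_width': 0.9967787698043417}
scene [ 1.03 -0.26  1.13]
scoop 0.64 [210, 163, 57, 81] [ 0.462 -0.072  0.008]
scoop 0.48 [318, 255, 31, 36] [0.783 0.092 0.062]
basket 0.69 [284, 159, 105, 68] [0.548 0.249 0.009]
basket 0.57 [208, 164, 57, 75] [ 0.46  -0.073  0.008]
bowl 0.97 [134, 232, 67, 63] [ 0.55  -0.31   0.022]
bowl 0.88 [85, 130, 81, 66] [ 0.179 -0.328  0.028]
soap1 0.67 [361, 174, 14, 16] [0.558 0.347 0.031]
soap1 0.59 
[... 1005 characters left out ...]
.032]
soap1 0.53 [215, 288, 19, 14] [0.558 0.356 0.031]
soap1 0.28 [243, 171, 67, 34] [ 0.459 -0.068  0.034]
stool_knob 0.69 [206, 260, 17, 20] [0.598 0.276 0.029]
stool_knob 0.65 [293, 159, 16, 11] [ 0.354 -0.183  0.033]
pill_box 0.57 [184, 150, 17, 21] [ 0.754 -0.186  0.043]
pill_box 0.31 [247, 172, 63, 33] [ 0.457 -0.068  0.036]
tumbler 0.8 [149, 191, 28, 38] [0.788 0.093 0.067]
comb 0.7 [307, 231, 13, 52] [0.309 0.216 0.005]
saucer 0.81 [166, 179, 29, 20] [ 0.775 -0.059  0.01 ]
saucer 0.29 [152, 194, 23, 32] [0.787 0.098 0.066]
saucer 0.18 [291, 159, 19, 12] [ 0.358 -0.179  0.033]
shampoo 0.9 [168, 303, 32, 51] [0.625 0.485 0.112]
nail_brush 0.57 [290, 116, 22, 12] [ 0.349 -0.485  0.027]
```

Run:
```python
import cv2
im=cv2.imread("pics/scene0.png")
cv2.imwrite("pics/scene0c.png",cv2.resize(im[110:330,60:450],(780,440),interpolation=cv2.INTER_CUBIC))
```

```text
(no output)
```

View pics/scene0c.png

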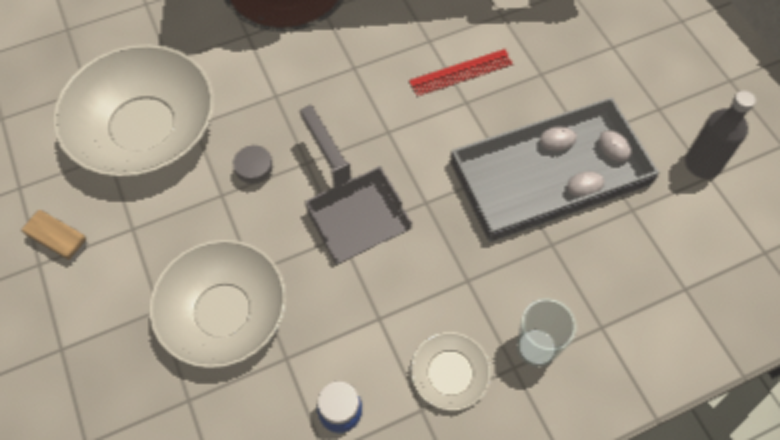

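Look-alikes seen (scene pixels): bowl candidates are the small one at (168,263) and the large one at (127,165), so I choose the small one. The scoop at (238,203) has its handle at upper left, and the basket is at (337,195). The stool knob at (185,191) resembles a soap, but the real soaps are the three in the basket. Next I fit poses.

```bash
cat > fit.py <<'E'
from h import *
def rect(p):
    (c,s,a)=cv2.minAreaRect((p*1000).astype(np.float32)); return np.round(c,1),np.round(s,1),round(a,1)
def sel(W,x0,x1,y0,y1,z0,z1):
    p=W.reshape(-1,3);p=p[~np.isnan(p[:,0])]
    return p[(p[:,0]>x0)&(p[:,0]<x1)&(p[:,1]>y0)&(p[:,1]<y1)&(p[:,2]>z0)&(p[:,2]<z1)]
E
python3 - <<'E'
from fit import *
A=[grab(n)[1].reshape(-1,3) for n in ("scene","side")]
for nm,B in (("scene",A[0]),("side",A[1]),("both",np.vstack(A))):
    print(nm)
    p=sel(B,.2,.6,-.17,.05,.062,.095); m=p.mean(0); d=np.linalg.svd(p[:,:2]-m[:2])[2][0]; print("handle",len(p),rect(p[:,:2]),m.round(3),np.degrees(np.arctan2(d[1],d[0])).round(1))
    p=sel(B,.2,.6,-.17,.05,.008,.06); print("pan",len(p),rect(p[:,:2]))
    p=sel(B,.4,.75,.08,.44,.034,.05); print("basket rim",len(p),rect(p[:,:2]),np.median(p[:,2]))
    p=sel(B,.42,.68,-.45,-.17,.036,.06); c,r=cv2.minEnclosingCircle((p[:,:2]*1000).astype(np.float32)); print("bowl",np.round(c),round(r))
    for c in ((.51,.27),(.6,.265),(.558,.347)):
        p=sel(B,c[0]-.04,c[0]+.04,c[1]-.04,c[1]+.04,.014,.04); p=p[np.hypot(p[:,0]-c[0],p[:,1]-c[1])<.04]; print("soap",len(p),rect(p[:,:2]))
E
```

```text
scene
handle 321 (array([391.7, -75.9]), array([125.8,  29.4]), 2.3) [ 0.401 -0.078  0.084] 4.6
pan 530 (array([405.1, -91.3]), array([344.9, 142.6]), 13.0)
basket rim 845 (array([554. , 270.1]), array([349.5, 155.9]), 86.6) 0.038889640371241985
bowl [ 557. -304.] 96
soap 228 (array([503.5, 271.5]), array([56. , 50.2]), 87.2)
soap 234 (array([607.4, 268.7]), array([57. , 50.5]), 81.7)
soap 239 (array([557.1, 352.8]), array([50.4, 58.2]), 84.0)
side
handle 292 (array([390.9, -74. ]), array([124.6,  28.4]), 4.9) [ 0.391 -0.07   0.079] -175.1
pan 425 (array([438.6, -80.8]), array([248.6, 143.7]), 13.2)
basket rim 604 (array([550.4, 241.7]), array([285.4, 152.9]), 86.6) 0.037602169477691405
bowl [ 555. -305.] 97
soap 258 (array([500.5, 275.6]), array([56.4, 53.6]), 5.5)
soap 285 (array([605.8, 268.1]), array([62.2, 56. ]), 76.2)
soap 335 (array([557.8, 358.3]), array([54.3, 53.2]), 78.9)
both
handle 613 (array([391.9, -77.6]), array([126.1,  33.4]), 6.0) [ 0.396 -0.075  0.081] 3.9
pan 955 (array([404.8, -89.7]), array([344.9, 145.9]), 13.0)
basket rim 1449 (array([553.7, 270. ]), array([349.5, 156.3]), 86.6) 0.0381487373942051
bowl [ 556. -304.] 97
soap 486 (array([501.8, 274.1]), array([59.3, 54.4]), 89.5)
soap 519 (array([604.9, 267.2]), array([68.1, 52.1]), 86.3)
soap 574 (array([557.5, 356.2]), array([57.3, 58.2]), 84.0)
```

```bash
cat > plan.py <<'E'
from h import *
def yaw(s): q=s["tool_rot"]; m=R.from_quat([q[1],q[2],q[3],q[0]]).as_matrix(); return np.degrees(np.arctan2(m[1,0],m[0,0])), m
def plan(tx,ty,tz,tyaw,n,w=None,long=False):
    s=state(); y,m=yaw(s); p=np.array(s["tool_pos"]); print("now",p.round(4),"yaw",round(y,1),"tilt",np.degrees(np.arccos(-m[2,2])).round(2),"t",s["time"],"f",np.round(s["contact_force"],1))
    w=np.ones(n) if w is None else np.array(w,float); w=w/w.sum()
    dy=(tyaw-y+180)%360-180; D=(np.array([tx,ty,tz])-p)*1000
    print("D",D.round(1),"dyaw",round(dy,1))
    rows=[]
    for k in range(n):
        a=np.radians(y); d=D*w[k]
        rows.append([round(d[0]*np.cos(a)+d[1]*np.sin(a),1),round(d[0]*np.sin(a)-d[1]*np.cos(a),1),round(-d[2],1),round(-dy*w[k],2)])
        y+=dy*w[k]
    for i in range(0,n,8): print([[ (0 if v==0 else v) for v in map(float,r)] for r in rows[i:i+8]])
if __name__=="__main__":
    import sys; a=list(map(float,sys.argv[1:6])); plan(*a[:4],int(a[4]),list(map(float,sys.argv[6].split(","))) if len(sys.argv)>6 else None)
E
python3 plan.py .411 -.0735 .22 4.9 20
```

```text
now [0.1672 0.6022 0.2313] yaw 164.5 tilt 0.0 t 1.3 f [ 0.1 -0.1 -0.1]
D [ 243.8 -675.7  -11.3] dyaw -159.6
[[-20.8, -29.3, 0.6, 7.98], [-24.6, -26.1, 0.6, 7.98], [-28.0, -22.4, 0.6, 7.98], [-30.9, -18.3, 0.6, 7.98], [-33.1, -13.9, 0.6, 7.98], [-34.7, -9.1, 0.6, 7.98], [-35.7, -4.2, 0.6, 7.98], [-35.9, 0.8, 0.6, 7.98]]
[[-35.5, 5.7, 0.6, 7.98], [-34.3, 10.6, 0.6, 7.98], [-32.5, 15.3, 0.6, 7.98], [-30.1, 19.6, 0.6, 7.98], [-27.1, 23.6, 0.6, 7.98], [-23.5, 27.1, 0.6, 7.98], [-19.5, 30.1, 0.6, 7.98], [-15.2, 32.6, 0.6, 7.98]]
[[-10.5, 34.4, 0.6, 7.98], [-5.6, 35.5, 0.6, 7.98], [-0.6, 35.9, 0.6, 7.98], [4.4, 35.7, 0.6, 7.98]]
```

>>> step_arm:
  steps:
    - [-21, -29, 0.5, 8]
    - [-25, -26, 0.5, 8]
    - [-28, -22, 0.5, 8]
    - [-31, -18, 0.5, 8]
    - [-33, -14, 0.5, 8]
    - [-35, -9, 0.5, 8]
    - [-36, -4, 0.5, 8]
    - [-36, 1, 0.5, 8]
  claw: 70

```text
time: 2.1
tool_pos: [0.2631, 0.3245, 0.2268]
tool_rot: [0.0, 0.654, 0.757, 0.001]
contact_force: [-0.3, -0.5, 0.7]
gripper_width: 0.703
```

>>> step_arm:
  steps:
    - [-36, 6, 0.5, 8]
    - [-34, 11, 0.5, 8]
    - [-33, 15, 0.5, 8]
    - [-30, 20, 0.5, 8]
    - [-27, 24, 0.5, 8]
    - [-24, 27, 0.5, 8]
    - [-20, 30, 0.5, 8]
    - [-15, 33, 0.5, 8]

```text
time: 2.9
tool_pos: [0.3461, 0.0364, 0.2244]
tool_rot: [0.0, 0.962, 0.274, 0.006]
contact_force: [1.0, 0.4, 0.2]
gripper_width: 0.707
```

```bash
python3 plan.py .411 -.0735 .24 4.9 8
```

```text
now [0.3461 0.0364 0.2244] yaw 31.8 tilt 0.68 t 2.9 f [1.  0.4 0.2]
D [  64.9 -109.9   15.6] dyaw -26.9
[[-0.3, 15.9, -1.9, 3.36], [0.6, 15.9, -1.9, 3.36], [1.5, 15.9, -1.9, 3.36], [2.5, 15.8, -1.9, 3.36], [3.4, 15.6, -1.9, 3.36], [4.3, 15.4, -1.9, 3.36], [5.2, 15.1, -1.9, 3.36], [6.0, 14.8, -1.9, 3.36]]
```

>>> step_arm:
  steps:
    - [0, 20, -2, 5]
    - [1, 20, -2, 5]
    - [3, 20, -2, 5]
    - [4, 20, -2, 5]
    - [6, 18, -2, 4]
    - [6, 14, -2, 3]
    - [0, 0, 0, 0]
    - [0, 0, 0, 0]

```text
time: 3.7
tool_pos: [0.4043, -0.0728, 0.2386]
tool_rot: [-0.001, 1.0, 0.026, 0.008]
contact_force: [-0.0, 0.2, 0.4]
gripper_width: 0.703
```

```bash
python3 - <<'E'
from fit import *
im,W,E,K=grab("wrist","w1")
p=sel(W,.2,.6,-.2,.1,.07,.1); m=p.mean(0); d=np.linalg.svd(p[:,:2]-m[:2])[2][0]; print("handle",len(p),rect(p[:,:2]),m.round(4),np.degrees(np.arctan2(d[1],d[0])))
p=sel(W,.2,.6,-.2,.1,.03,.05);print("walls",len(p),rect(p[:,:2]),p.max(0),p.min(0))
E
python3 plan.py .411 -.0735 .054 4.9 8
```

```text
handle 3050 (array([390.8, -76.6]), array([123.5,  29.4]), 4.2) [ 0.396  -0.0761  0.0844] -175.93262382766736
walls 3116 (array([476.6, -70.5]), array([371.8, 147.6]), 58.8) [0.55494823 0.09998452 0.04500093] [ 0.32635814 -0.19999355  0.03001658]
now [ 0.4043 -0.0726  0.2386] yaw 3.0 tilt 0.88 t 3.75 f [ 0.1 -0.4 -0.1]
D [   6.7   -0.9 -184.6] dyaw 1.9
[[0.8, 0.2, 23.1, -0.24], [0.8, 0.2, 23.1, -0.24], [0.8, 0.2, 23.1, -0.24], [0.8, 0.2, 23.1, -0.24], [0.8, 0.2, 23.1, -0.24], [0.8, 0.2, 23.1, -0.24], [0.8, 0.2, 23.1, -0.24], [0.8, 0.2, 23.1, -0.24]]
```

View pics/w1.png

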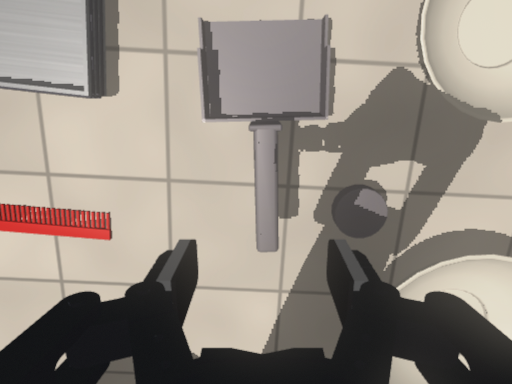

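The wrist view shows the empty scoop, mouth up (pan about (265,70), handle end (267,250)), centred between the fingers, with the knob clear at (360,210). Descending.

>>> step_arm:
  steps:
    - [3, 1, 25, -1]
    - [3, 1, 25, 0]
    - [3, 0, 25, 0]
    - [2, 0, 25, 0]
    - [0, 0, 25, 0]
    - [0, 0, 25, 0]
    - [0, 0, 20, 0]
    - [0, 0, 8, 0]

```text
time: 4.55
tool_pos: [0.4194, -0.068, 0.058]
tool_rot: [0.0, 0.999, 0.042, 0.012]
contact_force: [-0.0, 0.6, 0.4]
gripper_width: 0.7
```

```bash
python3 plan.py .413 -.0747 .054 4.2 2
```

```text
now [ 0.4194 -0.068   0.058 ] yaw 4.8 tilt 1.36 t 4.55 f [-0.   0.6  0.4]
D [-6.4 -6.7 -4. ] dyaw -0.6
[[-3.5, 3.0, 2.0, 0.31], [-3.5, 3.1, 2.0, 0.31]]
```

>>> step_arm:
  steps:
    - [-3.5, 3.5, 2, 0.5]
    - [-2.5, 3, 2, 0]
    - [0, 0.5, 0, 0]
    - [0, 0, 0, 0]

```text
time: 4.95
tool_pos: [0.4142, -0.0754, 0.0552]
tool_rot: [0.001, 0.999, 0.039, 0.013]
contact_force: [-0.2, -0.2, 0.1]
gripper_width: 0.696
```

>>> step_arm:
  steps:
    - [0, 0, 0, 0]
    - [0, 0, 0, 0]
    - [0, 0, 0, 0]
    - [0, 0, 0, 0]
    - [0, 0, 0, 0]
    - [0, 0, 0, 0]
  claw: 0

```text
time: 5.55
tool_pos: [0.4156, -0.0761, 0.0574]
tool_rot: [0.001, 0.999, 0.038, 0.014]
contact_force: [-0.3, -0.1, -0.3]
gripper_width: 0.245
```

```bash
python3 - <<'E'
from plan import *
s=state();print(s["gripper_width"],yaw(s)[1].round(4))
E
python3 plan.py .38 -.0747 .14 4.2 4
```

```text
0.24519726209934337 [[ 0.9966  0.0768  0.0289]
 [ 0.0769 -0.997  -0.0016]
 [ 0.0287  0.0038 -0.9996]]
now [ 0.4156 -0.0761  0.0574] yaw 4.4 tilt 1.66 t 5.55 f [-0.3 -0.1 -0.3]
D [-35.6   1.4  82.6] dyaw -0.2
[[-8.8, -1.0, -20.6, 0.05], [-8.8, -1.0, -20.6, 0.05], [-8.8, -1.0, -20.6, 0.05], [-8.9, -1.0, -20.6, 0.05]]
```

Gripped (0.245 of the stroke, about 21 mm). Lifting, then turning towards the basket.

>>> step_arm:
  steps:
    - [0, 0, -10, 0]
    - [0, 0, -20, 0]
    - [0, 0, -30, 0]
    - [0, 0, -30, 0]
    - [0, 0, -20, 0]

```text
time: 6.05
tool_pos: [0.4084, -0.0744, 0.1675]
tool_rot: [-0.001, 0.999, 0.039, 0.009]
contact_force: [0.4, -0.1, -1.4]
gripper_width: 0.244
```

```bash
python3 plan.py .5413 .0783 .17 86.6 15 .6,1,1,1,1,1,1,1,1,1,1,1,1,1,.5
```

```text
now [ 0.4084 -0.0744  0.1675] yaw 4.4 tilt 0.99 t 6.05 f [ 0.4 -0.1 -1.4]
D [132.9 152.7   2.5] dyaw 82.2
[[6.1, -6.0, -0.1, -3.5], [10.8, -9.4, -0.2, -5.83], [11.7, -8.3, -0.2, -5.83], [12.5, -7.0, -0.2, -5.83], [13.2, -5.7, -0.2, -5.83], [13.7, -4.4, -0.2, -5.83], [14.1, -3.0, -0.2, -5.83], [14.3, -1.5, -0.2, -5.83]]
[[14.4, -0.1, -0.2, -5.83], [14.3, 1.4, -0.2, -5.83], [14.1, 2.8, -0.2, -5.83], [13.7, 4.3, -0.2, -5.83], [13.2, 5.6, -0.2, -5.83], [12.6, 6.9, -0.2, -5.83], [5.9, 4.1, -0.1, -2.91]]
```

>>> step_arm:
  steps:
    - [6, -6, 0, -3.5]
    - [11, -9.5, 0, -6]
    - [12, -8.5, 0, -6]
    - [12.5, -7, 0, -6]
    - [13, -5.5, 0, -6]
    - [14, -4.5, 0, -6]
    - [14, -3, 0, -6]
    - [14.5, -1.5, 0, -6]

```text
time: 6.85
tool_pos: [0.4824, 0.0111, 0.179]
tool_rot: [0.007, 0.9, 0.435, 0.012]
contact_force: [-0.1, -0.4, -1.0]
gripper_width: 0.241
```

>>> step_arm:
  steps:
    - [14.5, 0, 0, -6]
    - [14.5, 1.5, 0, -6]
    - [14, 3, 0, -6]
    - [14, 4.5, 0, -6]
    - [13, 5.5, 0, -6]
    - [12.5, 7, 0, -6]
    - [6, 4, 0, -3]
    - [0, 0, 0, 0]

```text
time: 7.65
tool_pos: [0.5409, 0.0905, 0.1837]
tool_rot: [0.011, 0.691, 0.722, 0.008]
contact_force: [-0.1, -0.5, -1.4]
gripper_width: 0.248
```

```bash
cat > look.py <<'E'
from fit import *
from plan import yaw
import sys
s=state();y,m=yaw(s);T=np.array(s["tool_pos"]);print("tcp",T.round(4),"yaw",round(y,2),"x-pitch,y-roll deg",np.degrees(m[2,:2]).round(2),"t",s["time"],"f",np.round(s["contact_force"],1))
im,W,E,K=grab("wrist",sys.argv[1])
# points in a level frame at TCP: x fwd (tool x), y left
a=np.radians(y);D=W-T;X=D[...,0]*np.cos(a)+D[...,1]*np.sin(a);Y=-D[...,0]*np.sin(a)+D[...,1]*np.cos(a)
L=np.stack([X,Y,W[...,2]],-1)*1000
np.save("L.npy",L);np.save("W.npy",W)
E
python3 look.py w2; python3 plan.py .5413 .0783 .17 86.6 2
python3 - <<'E'
from fit import *
A=[grab(n)[1].reshape(-1,3) for n in ("side",)]+[np.load("W.npy").reshape(-1,3)]
for B in A:
    p=sel(B,.4,.75,.09,.40,.034,.043); print("basket rim",len(p),rect(p[:,:2]))
E
```

```text
tcp [0.5409 0.0905 0.1837] yaw 92.51 x-pitch,y-roll deg [-0.23  1.56] t 7.65 f [-0.1 -0.5 -1.4]
now [0.5407 0.0902 0.1837] yaw 92.4 tilt 1.57 t 7.7 f [ 0.7 -0.5 -1.1]
D [  0.6 -11.9 -13.7] dyaw -5.8
[[-5.9, 0, 6.8, 2.92], [-5.9, 0.3, 6.8, 2.92]]
basket rim 511 (array([551.1, 241.9]), array([286.6, 154.5]), 86.8)
basket rim 247 (array([594.4,  96.9]), array([50.1,  7.2]), 1.8)
```

View pics/w2.png

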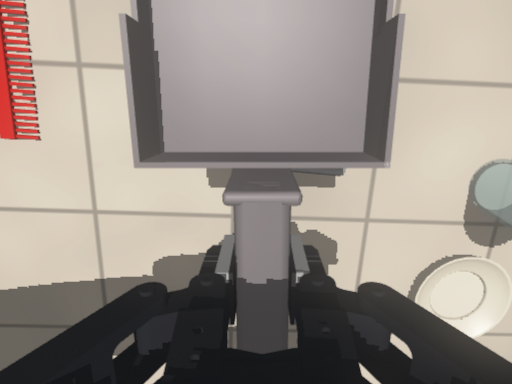

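The pan shows level and symmetric in the jaws (walls at columns about 130 and 394, rear wall row 165), no basket in view. I measure the pan's plane and position.

```bash
cat > pan.py <<'E'
from fit import *
L=np.load("L.npy"); 
f=L[20:140,175:355].reshape(-1,3); f=f[~np.isnan(f[:,0])]; 
A=np.c_[f[:,:2],np.ones(len(f))]
for _ in range(4):
    c=np.linalg.lstsq(A,f[:,2],rcond=None)[0]; r=f[:,2]-A@c; k=abs(r)<3; A,f=A[k],f[k]
print("floor: pitch(nose up) %.2f  roll(left up) %.2f  z at pan centre(89) %.1f"%(np.degrees(c[0]),np.degrees(c[1]),c@[89,0,1]), len(f))
p=L.reshape(-1,3); h=p[:,2]-(p[:,0]*c[0]+p[:,1]*c[1]+c[2])
w=p[(h>28)&(h<42)&(p[:,0]>25)&(p[:,0]<120)]
print("wall y",np.nanpercentile(w[:,1],[0.5,99.5]).round(1),"back x",np.nanpercentile(w[abs(w[:,1])<40][:,0],[1,50]).round(1))
E
python3 pan.py
```

```text
floor: pitch(nose up) -1.96  roll(left up) -1.40  z at pan centre(89) 126.0 21520
wall y [-64.2  63.8] back x [36.5 38.6]
```

```bash
python3 plan.py .542 .0803 .125 86.8 4
```

```text
now [0.5405 0.0899 0.1835] yaw 92.4 tilt 1.57 t 7.75 f [ 0.5  0.1 -1.7]
D [  1.5  -9.6 -58.5] dyaw -5.6
[[-2.4, 0.3, 14.6, 1.4], [-2.4, 0.3, 14.6, 1.4], [-2.4, 0.4, 14.6, 1.4], [-2.4, 0.4, 14.6, 1.4]]
```

>>> step_arm:
  steps:
    - [-2.5, 0.5, 15, 1.5]
    - [-2.5, 0.5, 15, 1.5]
    - [-2.5, 0.5, 15, 1.5]
    - [-2.5, 0.5, 14, 1.5]
    - [0, 0, 0, 0]

```text
time: 8.25
tool_pos: [0.5421, 0.0772, 0.1178]
tool_rot: [0.009, 0.734, 0.68, 0.007]
contact_force: [-1.2, 0.5, -1.6]
gripper_width: 0.247
```

```bash
python3 look.py w3; python3 pan.py; python3 plan.py .542 .0803 .075 86.8 5
python3 - <<'E'
from fit import *
im,W,E,K=grab("side","side3")
p=sel(W,.4,.75,.09,.40,.034,.043); print("basket rim",len(p),rect(p[:,:2]))
p=sel(W,.4,.75,.05,.25,.085,.12); print("scoop walls",len(p),rect(p[:,:2]))
cv2.imwrite("pics/side3c.png",cv2.resize(im[190:330,150:330,::-1],None,fx=4,fy=4,interpolation=cv2.INTER_CUBIC))
E
```

```text
tcp [0.5421 0.0772 0.1178] yaw 85.62 x-pitch,y-roll deg [-0.11  1.37] t 8.25 f [-1.2  0.5 -1.6]
floor: pitch(nose up) -1.87  roll(left up) -1.22  z at pan centre(89) 60.3 21518
wall y [-64.1  63.8] back x [36.5 38.6]
now [0.5427 0.0773 0.1189] yaw 85.7 tilt 1.45 t 8.3 f [-0.5 -0.3 -0.5]
D [ -0.7   3.  -43.9] dyaw 1.1
[[0.6, -0.2, 8.8, -0.23], [0.6, -0.2, 8.8, -0.23], [0.6, -0.2, 8.8, -0.23], [0.6, -0.2, 8.8, -0.23], [0.6, -0.2, 8.8, -0.23]]
basket rim 497 (array([550.2, 240.7]), array([283.6, 152.4]), 86.7)
scoop walls 258 (array([547.9, 135.3]), array([101.2, 128.1]), 85.6)
```

View pics/side3c.png

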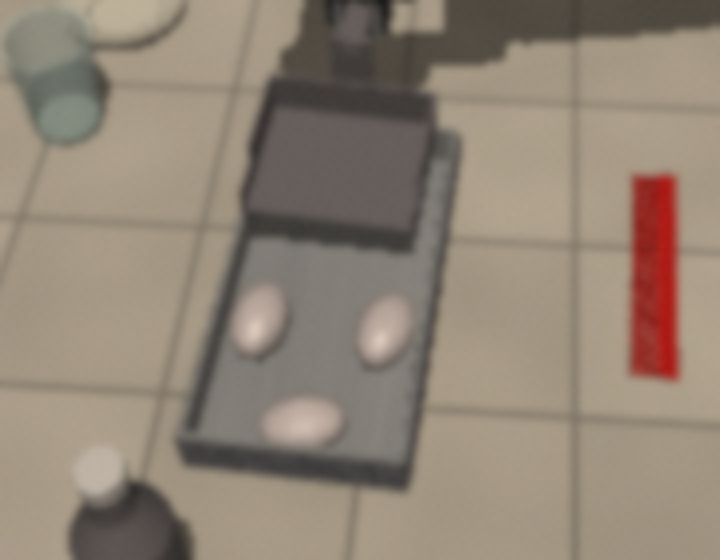

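The side view shows the pan above the free end of the basket. Two soaps lie along the sides (260,320),(385,330) and one lies at the far end (302,422). The pan is lined up with the basket; descending.

>>> step_arm:
  steps:
    - [0.5, -0.5, 9, -0.5]
    - [0.5, -0.5, 9, -0.5]
    - [0.5, 0, 9, 0]
    - [0.5, 0, 9, 0]
    - [0.5, 0, 8, 0]

```text
time: 8.85
tool_pos: [0.5467, 0.0805, 0.0765]
tool_rot: [0.013, 0.726, 0.687, 0.011]
contact_force: [0.2, -0.4, -2.0]
gripper_width: 0.248
```

```bash
python3 plan.py .5417 .0795 .066 86.7 3; python3 look.py w4; python3 pan.py
```

```text
now [0.5467 0.0805 0.0765] yaw 86.8 tilt 1.98 t 8.85 f [ 0.2 -0.4 -2. ]
D [ -5.   -1.  -10.5] dyaw -0.1
[[-0.4, -1.7, 3.5, 0.04], [-0.4, -1.7, 3.5, 0.04], [-0.4, -1.7, 3.5, 0.04]]
tcp [0.5467 0.0805 0.0765] yaw 86.81 x-pitch,y-roll deg [-0.08  1.98] t 8.85 f [ 0.2 -0.4 -2. ]
floor: pitch(nose up) -1.84  roll(left up) -1.83  z at pan centre(89) 19.0 21508
wall y [-64.4  63.6] back x [36.5 38.6]
```

>>> step_arm:
  steps:
    - [-0.5, -3, 3, 0]
    - [-0.5, -2.5, 3, 0]
    - [0, -1, 3, 0]

```text
time: 9.2
tool_pos: [0.5397, 0.0795, 0.0654]
tool_rot: [0.013, 0.726, 0.687, 0.011]
contact_force: [0.2, -4.9, 6.1]
gripper_width: 0.246
```

```bash
sed -i 's/a=np.radians(y); d=D\*w\[k\]/d=D*w[k]; a=np.radians(y); Q=R.from_euler("z",y-y0,degrees=True).as_matrix()@m; t=Q.T@d/; s/rows.append(.*/rows.append([round(t[0],1),round(t[1],1),round(t[2],1),round(-dy*w[k],2)])/; s/    rows=\[\]/    rows=[]; y0=y/' plan.py; python3 plan.py .5417 .0795 .065 86.7 2; python3 look.py w5; python3 pan.py
```

```text
now [0.5397 0.0795 0.0654] yaw 86.8 tilt 1.9 t 9.2 f [ 0.2 -4.9  6.1]
D [ 2.  -0.  -0.4] dyaw -0.1
[[0, 1.0, 0.2, 0.06], [0, 1.0, 0.2, 0.06]]
tcp [0.5397 0.0795 0.0654] yaw 86.82 x-pitch,y-roll deg [-0.12  1.9 ] t 9.2 f [ 0.2 -4.9  6.1]
floor: pitch(nose up) -1.07  roll(left up) -1.54  z at pan centre(89) 9.2 21519
wall y [-76.6  73.1] back x [37.  39.2]
```

>>> step_arm:
  steps:
    - [0, 1, 1.5, 0]
    - [10, 0.5, 0.5, 0]
    - [15, 0, 0, 0]
    - [15, 0, 0, 0]
    - [15, 0, 0, 0]
    - [15, 0, 0, 0]
    - [10, 0, 0, 0]

```text
time: 9.95
tool_pos: [0.5488, 0.162, 0.0673]
tool_rot: [0.016, 0.727, 0.687, 0.011]
contact_force: [-0.5, -2.7, 1.6]
gripper_width: 0.247
```

```bash
python3 look.py w6; python3 pan.py
python3 - <<'E'
from plan import *
s=state();p=s["tool_pos"];print("axis target x at this y:",.5505+(p[1]-.2415)*.0577, "lip local", (p[1]-.2415)*1000+137)
E
```

```text
tcp [0.5488 0.162  0.0673] yaw 86.78 x-pitch,y-roll deg [-0.27  2.2 ] t 9.95 f [-0.5 -2.7  1.6]
floor: pitch(nose up) -1.68  roll(left up) -1.93  z at pan centre(89) 10.0 21513
wall y [-71.2  77.5] back x [36.7 38.8]
axis target x at this y: 0.545996115631924 lip local 58.94307854287585
```

View pics/w6.png

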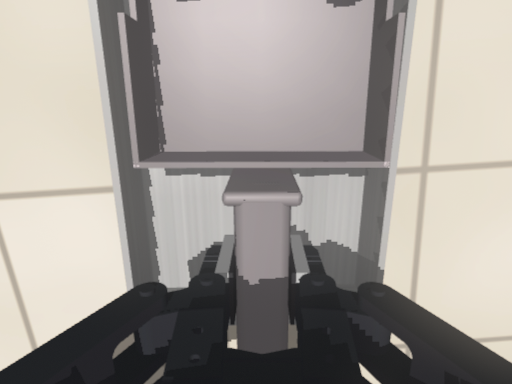

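The picture shows the pan inside the basket, gaps on both sides, soap edges entering at the top (185,0),(345,0). Pan is 3 mm to the right, so I correct and press on.

>>> step_arm:
  steps:
    - [0, -1.5, 2, 0]
    - [10, -1, 1, 0]
    - [12, -0.5, 0.8, 0]
    - [12, -0.3, 0.8, 0]
    - [12, -0.3, 0.8, 0]
    - [10, -0.3, 0.5, 0]

```text
time: 10.6
tool_pos: [0.5547, 0.2144, 0.0682]
tool_rot: [0.024, 0.726, 0.687, 0.012]
contact_force: [-1.0, -13.4, 10.2]
gripper_width: 0.245
```

```bash
python3 look.py w7; python3 pan.py
python3 - <<'E'
from fit import *
s=state();p=s["tool_pos"];print("axis target x at this y:",.5505+(p[1]-.2415)*.0577, "lip local", (p[1]-.2415)*1000+137)
im,W,E,K=grab("side","side7")
a=cv2.resize(im[200:330,160:300,::-1],None,fx=4,fy=4,interpolation=cv2.INTER_CUBIC)
b=cv2.resize(cv2.imread("pics/w7.png")[:250,80:440],None,fx=.65,fy=.65)
c=np.zeros((520,800,3),np.uint8);c[:,:560]=a[:520,:560];c[:b.shape[0],562:562+b.shape[1]]=b[:,:238];cv2.imwrite("pics/c7.png",c)
E
```

```text
tcp [0.5547 0.2144 0.0682] yaw 86.78 x-pitch,y-roll deg [-0.89  2.9 ] t 10.6 f [ -1.  -13.4  10.2]
floor: pitch(nose up) -1.70  roll(left up) -2.02  z at pan centre(89) 10.6 18430
wall y [-64.5  80.4] back x [36.7 39.7]
axis target x at this y: 0.5490029712550172 lip local 111.05496109215164
```

View pics/c7.png

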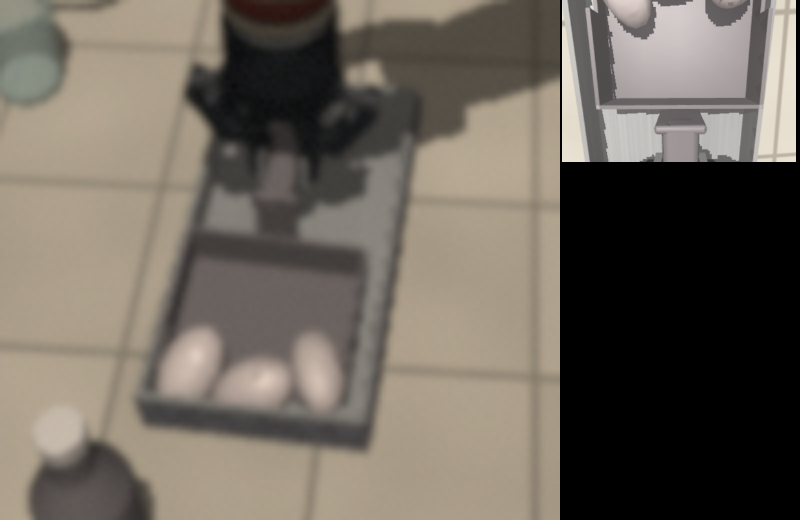

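Side view: all three soaps are at the mouth, half on the lip ((190,365),(253,385),(318,370)), and the pan hugs the +x side. Pushing the last 25 mm to the wall.

>>> step_arm:
  steps:
    - [0, -3, 1, 0]
    - [8, -3, 1, 0]
    - [9, -2, 1, 0]
    - [9, -1, 1, 0]
    - [6, 0, 0.5, 0]

```text
time: 11.2
tool_pos: [0.5553, 0.2386, 0.0706]
tool_rot: [0.033, 0.727, 0.686, 0.012]
contact_force: [-2.9, -12.7, 9.9]
gripper_width: 0.247
```

```bash
python3 look.py w8; python3 pan.py
python3 - <<'E'
from fit import *
s=state();p=s["tool_pos"];print("axis target x at this y:",.5505+(p[1]-.2415)*.0577, "lip local", (p[1]-.2415)*1000+137)
im,W,E,K=grab("side","side8")
a=cv2.resize(im[200:330,160:300,::-1],None,fx=4,fy=4,interpolation=cv2.INTER_CUBIC)
b=cv2.resize(cv2.imread("pics/w8.png")[:250,80:440],None,fx=.65,fy=.65)
c=np.zeros((520,800,3),np.uint8);c[:,:560]=a[:520,:560];c[:b.shape[0],562:562+b.shape[1]]=b[:,:238];cv2.imwrite("pics/c8.png",c)
for b in boxes_of("side","soap1")[:5]:
    x,y,w,h=map(int,b["box"]); print(round(b["p"],2),W[y+h//4:y+3*h//4,x+w//4:x+3*w//4].reshape(-1,3).max(0).round(3),np.nanmedian(W[y:y+h,x:x+w].reshape(-1,3),0).round(3))
E
```

```text
tcp [0.5553 0.2386 0.0706] yaw 86.58 x-pitch,y-roll deg [-1.65  3.7 ] t 11.2 f [ -2.9 -12.7   9.9]
floor: pitch(nose up) 0.15  roll(left up) -3.06  z at pan centre(89) 13.2 4754
wall y [-64.   79.7] back x [ 36.7 102.1]
axis target x at this y: 0.5503617351608487 lip local 134.6037289575183
0.59 [nan nan nan] [0.605 0.351 0.04 ]
0.55 [0.529 0.366 0.047] [0.523 0.358 0.042]
0.47 [0.576 0.369 0.051] [0.563 0.36  0.042]
0.38 [nan nan nan] [0.564 0.278 0.029]
```

View pics/c8.png

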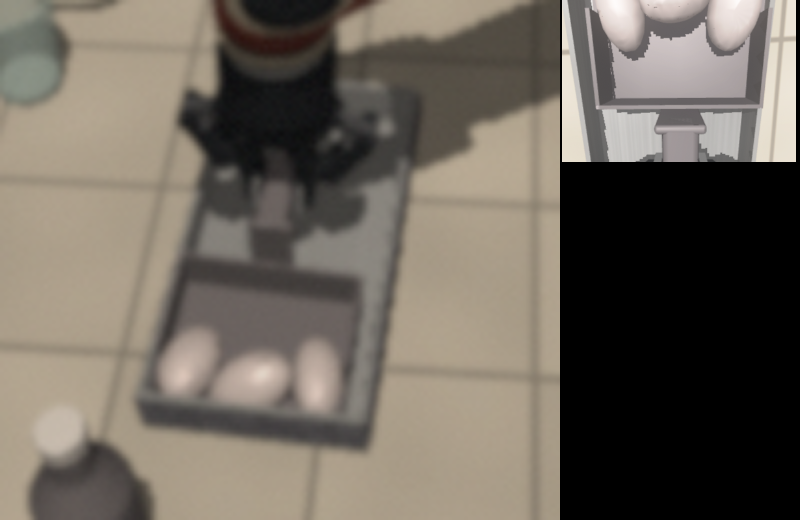

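Soaps (190,362),(252,380),(318,372) are all mostly over the pan floor. I push the last millimetres, then lift a little with the wall still retaining them and check the pitch.

>>> step_arm:
  steps:
    - [5, -1, 1, 0]
    - [4, -1, 1.5, 0]
    - [3, 0, 2, 0]
    - [2, 0, 2, 0]

```text
time: 11.75
tool_pos: [0.5555, 0.2385, 0.0688]
tool_rot: [0.042, 0.728, 0.684, 0.0]
contact_force: [-5.8, -7.2, 8.9]
gripper_width: 0.244
```

```bash
python3 look.py w9
python3 - <<'E'
from fit import *
L=np.load("L.npy")
def floor(L,x0=43,x1=70,yy=50):
    f=L.reshape(-1,3); f=f[(f[:,0]>x0)&(f[:,0]<x1)&(abs(f[:,1])<yy)&(f[:,2]<200)]
    A=np.c_[f[:,:2],np.ones(len(f))]
    for _ in range(8):
        c=np.linalg.lstsq(A,f[:,2],rcond=None)[0]; r=f[:,2]-A@c; k=(abs(r)<2.5)|(r<0); A,f=A[k],f[k]
    print("pitch up %.2f roll left up %.2f z@87 %.1f n %d"%(*np.degrees(c[:2]),c@[87,0,1],len(f)))
floor(L)
print("lip local",(state()["tool_pos"][1]-.2415)*1000+137)
E
```

```text
tcp [0.5555 0.2385 0.0688] yaw 86.38 x-pitch,y-roll deg [-3.22  3.5 ] t 11.75 f [-5.8 -7.2  8.9]
pitch up -2.05 roll left up -2.82 z@87 11.3 n 8238
lip local 134.0152101519742
```

>>> step_arm:
  steps:
    - [-1.5, 0, 2, 0]
    - [0, 0, 4, 0]
    - [0, 0, 5, 0]
    - [0, 0, 5, 0]
    - [0, 0, 5, 0]

```text
time: 12.3
tool_pos: [0.5588, 0.2341, 0.0603]
tool_rot: [0.041, 0.729, 0.683, -0.001]
contact_force: [-16.3, -6.3, 32.9]
gripper_width: 0.254
```

```bash
cat > fl.py <<'E'
from fit import *
def floor(x0=43,x1=70,yy=50):
    L=np.load("L.npy")
    f=L.reshape(-1,3); f=f[(f[:,0]>x0)&(f[:,0]<x1)&(abs(f[:,1])<yy)&(f[:,2]<300)]
    A=np.c_[f[:,:2],np.ones(len(f))]
    for _ in range(8):
        c=np.linalg.lstsq(A,f[:,2],rcond=None)[0]; r=f[:,2]-A@c; k=(abs(r)<2.5)|(r<0); A,f=A[k],f[k]
    print("pitch up %.2f roll left up %.2f z@87 %.1f n %d"%(*np.degrees(c[:2]),c@[87,0,1],len(f)))
    # soaps: points above floor in the pan
    p=L.reshape(-1,3); h=p[:,2]-(p[:,0]*c[0]+p[:,1]*c[1]+c[2]); k=(h>8)&(h<60)&(p[:,0]>45)&(p[:,0]<160)&(abs(p[:,1])<57)
    if k.sum(): print("things in pan: nearest x",np.nanmin(p[k,0]).round(0),"by y-third",[np.nanmin(np.r_[999,p[k&(p[:,1]>a)&(p[:,1]<a+38),0]]).round(0) for a in (-57,-19,19)],"hmax",h[k].max().round(0),"n",k.sum())
floor()
print("lip local",(state()["tool_pos"][1]-.2415)*1000+137)
E
python3 look.py w10;python3 fl.py
```

```text
tcp [0.5588 0.2341 0.0603] yaw 86.15 x-pitch,y-roll deg [-3.32  3.35] t 12.3 f [-16.3  -6.3  32.9]
pitch up 0.75 roll left up -0.40 z@87 7.7 n 7396
things in pan: nearest x 81.0 by y-third [np.float64(83.0), np.float64(100.0), np.float64(81.0)] hmax 42.0 n 10616
lip local 129.6576180114789
```

Pressing seated the pan flat (pitch 0.75°, roll -0.4°). Push forward the remaining few mm while seated, then check.

>>> step_arm:
  steps:
    - [4, 0, 0, 0]
    - [4, 0, 0, 0]
    - [3, 0, 1, 0]
    - [2, 0, 1, 0]

```text
time: 12.75
tool_pos: [0.5585, 0.2357, 0.0619]
tool_rot: [0.047, 0.729, 0.683, -0.013]
contact_force: [-2.2, -7.3, 10.4]
gripper_width: 0.244
```

```bash
python3 look.py w11;python3 fl.py
```

```text
tcp [0.5585 0.2357 0.0619] yaw 86.15 x-pitch,y-roll deg [-4.78  2.87] t 12.75 f [-2.2 -7.3 10.4]
pitch up -0.22 roll left up -0.30 z@87 7.2 n 8562
things in pan: nearest x 80.0 by y-third [np.float64(82.0), np.float64(100.0), np.float64(80.0)] hmax 42.0 n 10689
lip local 131.27570974187344
```

>>> step_arm:
  steps:
    - [0, 0.3, -4, 0]
    - [0, 0.3, -4, 0]
    - [0, 0.3, -4, 0]
    - [0, 0.2, -3, 0]
    - [0, 0, 0, 0]

```text
time: 13.3
tool_pos: [0.5553, 0.236, 0.0726]
tool_rot: [0.045, 0.729, 0.683, -0.017]
contact_force: [-0.5, -0.4, -2.5]
gripper_width: 0.249
```

```bash
python3 look.py w12;python3 fl.py
```

```text
tcp [0.5553 0.236  0.0726] yaw 86.16 x-pitch,y-roll deg [-4.93  2.42] t 13.3 f [-0.5 -0.4 -2.5]
pitch up -2.34 roll left up -0.74 z@87 14.6 n 8394
things in pan: nearest x 78.0 by y-third [np.float64(79.0), np.float64(98.0), np.float64(78.0)] hmax 42.0 n 11777
lip local 131.45685473730654
```

The load is carried (−2.5 N), but the pan droops to −2.3° nose-down, which could let slippery soaps slide off. I will seat it again, drag it back slowly to the basket's free end, and pull against that end wall. This pitches the tool nose-up before the final lift.

>>> step_arm:
  steps:
    - [0, -1, 4, 0]
    - [0, -1, 4, 0]
    - [0, -1, 4, 0]
    - [0, -1, 3, 0]
    - [0, 0, 2, 0]
    - [-2, 0, 1.2, 0]
    - [-4, 0, 0.8, 0]
    - [-6, 0, 0.8, 0]

```text
time: 14.15
tool_pos: [0.5555, 0.2259, 0.0624]
tool_rot: [0.044, 0.73, 0.682, -0.011]
contact_force: [-0.8, 2.8, 0.2]
gripper_width: 0.248
```

```bash
python3 look.py w13;python3 fl.py; python3 plan.py .545 .13 .061 86.6 8
```

```text
tcp [0.5555 0.2259 0.0624] yaw 86.07 x-pitch,y-roll deg [-4.36  2.75] t 14.15 f [-0.8  2.8  0.2]
pitch up -0.02 roll left up -0.99 z@87 8.0 n 8548
things in pan: nearest x 80.0 by y-third [np.float64(81.0), np.float64(100.0), np.float64(80.0)] hmax 42.0 n 10915
lip local 120.34363599104054
now [0.5554 0.2248 0.0622] yaw 86.0 tilt 5.21 t 14.2 f [0.1 1.8 1.5]
D [-10.4 -94.8  -1.2] dyaw 0.6
[[-11.9, -0.5, 1.0, -0.07], [-11.9, -0.5, 1.0, -0.07], [-11.9, -0.6, 1.0, -0.07], [-11.9, -0.6, 1.0, -0.07], [-11.9, -0.6, 1.0, -0.07], [-11.9, -0.6, 1.0, -0.07], [-11.9, -0.6, 1.0, -0.07], [-11.9, -0.6, 1.0, -0.07]]
```

Soaps ride along with the pan (80/100/81 unchanged). Continuing the drag.

>>> step_arm:
  steps:
    - [-7, -0.5, 1, 0]
    - [-9, -0.5, 1.1, 0]
    - [-10, -0.5, 1.1, 0]
    - [-11, -0.5, 1.2, 0]
    - [-11, -0.5, 1.2, 0]
    - [-11, -0.5, 1.2, 0]
    - [-11, -0.5, 1.2, 0]
    - [-11, -0.5, 1.2, 0]

```text
time: 15.0
tool_pos: [0.5488, 0.1396, 0.0621]
tool_rot: [0.044, 0.731, 0.681, -0.006]
contact_force: [0.6, 4.8, 4.1]
gripper_width: 0.243
```

```bash
python3 look.py w14;python3 fl.py; python3 plan.py .5405 .0690 .061 86.6 6
```

```text
tcp [0.5488 0.1396 0.0621] yaw 85.81 x-pitch,y-roll deg [-3.96  3.21] t 15.0 f [0.6 4.8 4.1]
pitch up 0.53 roll left up -1.33 z@87 8.6 n 8464
things in pan: nearest x 81.0 by y-third [np.float64(82.0), np.float64(100.0), np.float64(81.0)] hmax 41.0 n 10839
lip local 33.578146766127816
now [0.5487 0.1381 0.0621] yaw 85.8 tilt 5.17 t 15.05 f [1.4 2.6 5.7]
D [ -8.2 -69.1  -1.1] dyaw 0.8
[[-11.5, -0.6, 1.0, -0.14], [-11.5, -0.6, 1.0, -0.14], [-11.5, -0.6, 1.0, -0.14], [-11.5, -0.7, 1.0, -0.14], [-11.5, -0.7, 1.0, -0.14], [-11.5, -0.7, 1.0, -0.14]]
```

>>> step_arm:
  steps:
    - [-11, -1, 1, 0]
    - [-12, -1, 1, 0]
    - [-12, -1, 1, 0]
    - [-12, -0.7, 0.8, 0]
    - [-12, -0.7, 0.5, 0]
    - [-8, 0, 0.3, 0]
    - [-5, 0, 0, 0]
    - [-5, 0, 0, 0]

```text
time: 15.85
tool_pos: [0.5378, 0.065, 0.0594]
tool_rot: [0.036, 0.733, 0.679, 0.005]
contact_force: [5.1, 17.5, -3.1]
gripper_width: 0.243
```

```bash
python3 look.py w15;python3 fl.py
```

```text
tcp [0.5378 0.065  0.0594] yaw 85.53 x-pitch,y-roll deg [-2.35  3.4 ] t 15.85 f [ 5.1 17.5 -3.1]
pitch up 2.63 roll left up -2.83 z@87 11.8 n 3555
things in pan: nearest x 45.0 by y-third [np.float64(45.0), np.float64(45.0), np.float64(45.0)] hmax 43.0 n 15147
lip local -39.759735237489224
```

Pulling against the end wall works: pitch +2.6° and the soaps have slid to the back wall. A little more pull, then lift.

>>> step_arm:
  steps:
    - [-5, 0, 0, 0]
    - [-6, 0, 0, 0]
    - [-6, 0, 0, 0]
    - [-6, 0, 0, 0]

```text
time: 16.3
tool_pos: [0.5367, 0.0614, 0.0557]
tool_rot: [0.021, 0.734, 0.678, 0.025]
contact_force: [6.9, 28.3, -0.9]
gripper_width: 0.25
```

```bash
python3 look.py w16;python3 fl.py; python3 plan.py .5405 .073 .12 86.6 6
```

```text
tcp [0.5367 0.0614 0.0557] yaw 85.48 x-pitch,y-roll deg [0.49 3.75] t 16.3 f [ 6.9 28.3 -0.9]
pitch up -42.13 roll left up -3.55 z@87 -8.6 n 2014
things in pan: nearest x 45.0 by y-third [np.float64(47.0), np.float64(45.0), np.float64(47.0)] hmax 60.0 n 22257
lip local -43.415521578143
now [0.5366 0.0611 0.0555] yaw 85.5 tilt 3.78 t 16.35 f [ 6.8 26.4 -2.6]
D [ 3.9 11.9 64.5] dyaw 1.1
[[2.1, 1.2, -10.7, -0.19], [2.1, 1.2, -10.7, -0.19], [2.1, 1.2, -10.7, -0.19], [2.1, 1.2, -10.7, -0.19], [2.1, 1.2, -10.7, -0.19], [2.1, 1.2, -10.7, -0.19]]
```

>>> step_arm:
  steps:
    - [2, 0.5, -4, 0]
    - [2, 1, -8, 0]
    - [2, 1, -10, 0]
    - [2, 1, -12, 0]
    - [2, 1, -14, 0]
    - [1, 1, -14, 0]
    - [0, 0.5, -8, 0]
    - [0, 0, 0, 0]

```text
time: 17.15
tool_pos: [0.5334, 0.067, 0.1252]
tool_rot: [0.021, 0.733, 0.68, 0.017]
contact_force: [0.3, -0.1, -3.1]
gripper_width: 0.25
```

```bash
python3 look.py w17;python3 fl.py
python3 - <<'E'
from fit import *
L=np.load("L.npy")
# side wall tops for pitch: outermost bands
p=L.reshape(-1,3)
for s in (1,-1):
    k=(s*p[:,1]>60)&(s*p[:,1]<66)&(p[:,0]>45)&(p[:,0]<85)&(p[:,2]>60); q=p[k]
    if len(q)>20:
        xb=np.arange(45,85,5); t=[np.nanpercentile(q[(q[:,0]>=x)&(q[:,0]<x+5),2],95) if ((q[:,0]>=x)&(q[:,0]<x+5)).sum()>5 else np.nan for x in xb]; print(s,np.round(t,1))
im,W,E,K=grab("side","side17")
a=cv2.resize(im[160:300,160:300,::-1],None,fx=4,fy=4,interpolation=cv2.INTER_CUBIC)
b=cv2.resize(cv2.imread("pics/w17.png")[:250,80:440],None,fx=.65,fy=.65)
c=np.zeros((560,800,3),np.uint8);c[:,:560]=a[:560,:560];c[:b.shape[0],562:562+b.shape[1]]=b[:,:238];cv2.imwrite("pics/c17.png",c)
E
```

```text
tcp [0.5334 0.067  0.1252] yaw 85.73 x-pitch,y-roll deg [-0.24  3.07] t 17.15 f [ 0.3 -0.1 -3.1]
pitch up -33.88 roll left up -2.98 z@87 62.3 n 1613
things in pan: nearest x 45.0 by y-third [np.float64(46.0), np.float64(45.0), np.float64(47.0)] hmax 60.0 n 23430
lip local -37.51615625143819
1 [112.2 112.9 113.5 114.6 115.3 116.3 117.3 118.4]
-1 [118.6 119.3 119.9 120.9 121.9 122.7 123.7 124.4]
```

View pics/c17.png

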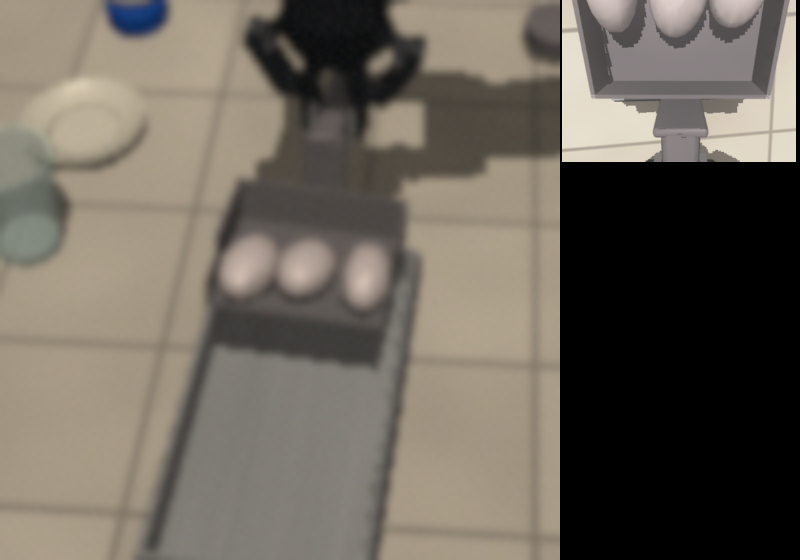

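All three soaps sit in the pan ((247,265),(305,268),(367,275)), pitched about 10° nose-up and lifted clear. Carrying to the bowl.

```bash
python3 plan.py .36 -.304 .14 0 24 .3,.6,1,1,1,1,1,1,1,1,1,1,1,1,1,1,1,1,1,1,1,1,.6,.3
```

```text
now [0.5325 0.067  0.1236] yaw 85.7 tilt 2.94 t 17.25 f [-0.3  0.7 -3.5]
D [-172.5 -371.    16.4] dyaw -85.7
[[-5.3, -2.0, -0.3, 1.18], [-10.6, -3.7, -0.6, 2.36], [-17.9, -5.5, -1.0, 3.93], [-18.3, -4.2, -0.9, 3.93], [-18.5, -3.0, -0.8, 3.93], [-18.7, -1.7, -0.8, 3.93], [-18.8, -0.4, -0.7, 3.93], [-18.8, 0.9, -0.6, 3.93]]
[[-18.7, 2.1, -0.6, 3.93], [-18.5, 3.4, -0.5, 3.93], [-18.2, 4.7, -0.4, 3.93], [-17.8, 5.9, -0.4, 3.93], [-17.4, 7.1, -0.3, 3.93], [-16.9, 8.3, -0.3, 3.93], [-16.2, 9.4, -0.2, 3.93], [-15.6, 10.5, -0.1, 3.93]]
[[-14.8, 11.6, -0.1, 3.93], [-14.0, 12.5, 0, 3.93], [-13.1, 13.5, 0, 3.93], [-12.1, 14.3, 0, 3.93], [-11.1, 15.1, 0.1, 3.93], [-10.1, 15.9, 0.1, 3.93], [-5.4, 9.9, 0.1, 2.36], [-2.5, 5.1, 0, 1.18]]
```

>>> step_arm:
  steps:
    - [-5, -2, -2, 1]
    - [-10, -3.5, -2, 2.5]
    - [-16, -5, -1, 4]
    - [-18, -4, -1, 4]
    - [-18.5, -3, -1, 4]
    - [-18.5, -1.5, -1, 4]
    - [-19, -0.5, -1, 4]
    - [-19, 1, -0.5, 4]

```text
time: 18.05
tool_pos: [0.4699, -0.0531, 0.1268]
tool_rot: [0.013, 0.881, 0.473, 0.015]
contact_force: [-0.6, -0.6, -3.7]
gripper_width: 0.245
```

```bash
python3 look.py w18; python3 plan.py .36 -.304 .14 0 16 1,1,1,1,1,1,1,1,1,1,1,1,1,1,.6,.3
```

```text
tcp [ 0.4699 -0.0531  0.1268] yaw 56.54 x-pitch,y-roll deg [0.83 2.16] t 18.05 f [-0.6 -0.6 -3.7]
now [ 0.4688 -0.0551  0.1265] yaw 56.3 tilt 2.26 t 18.1 f [ 0.4 -1.3 -3.6]
D [-108.8 -248.9   13.5] dyaw -56.3
[[-17.9, 3.2, -1.0, 3.78], [-17.7, 4.4, -0.9, 3.78], [-17.4, 5.6, -0.9, 3.78], [-17.0, 6.7, -0.9, 3.78], [-16.5, 7.8, -0.8, 3.78], [-15.9, 8.9, -0.8, 3.78], [-15.3, 9.9, -0.7, 3.78], [-14.6, 10.9, -0.7, 3.78]]
[[-13.9, 11.8, -0.6, 3.78], [-13.1, 12.7, -0.6, 3.78], [-12.2, 13.5, -0.5, 3.78], [-11.3, 14.3, -0.5, 3.78], [-10.3, 15.0, -0.5, 3.78], [-9.3, 15.7, -0.4, 3.78], [-5.0, 9.8, -0.2, 2.27], [-2.3, 5.0, -0.1, 1.13]]
```

>>> step_arm:
  steps:
    - [-17, 3, -1.5, 4]
    - [-17.5, 4.5, -1.5, 4]
    - [-17, 5.5, -1.5, 4]
    - [-17, 6.5, -1.5, 4]
    - [-16.5, 8, -1, 4]
    - [-16, 9, -1, 4]
    - [-15, 10, -1, 4]
    - [-14.5, 11, -1, 4]

```text
time: 18.9
tool_pos: [0.3988, -0.1911, 0.1314]
tool_rot: [0.006, 0.981, 0.194, 0.013]
contact_force: [-0.3, -0.4, -3.2]
gripper_width: 0.249
```

```bash
python3 look.py w19; python3 plan.py .36 -.304 .14 0 8 1,1,1,1,1,1,.6,.3
```

```text
tcp [ 0.3988 -0.1911  0.1314] yaw 22.34 x-pitch,y-roll deg [1.37 0.99] t 18.9 f [-0.3 -0.4 -3.2]
now [ 0.398  -0.1932  0.1315] yaw 22.1 tilt 1.68 t 18.95 f [-1.2 -1.2 -2.8]
D [ -38.  -110.8    8.5] dyaw -22.1
[[-11.1, 12.8, -1.2, 3.21], [-10.4, 13.4, -1.2, 3.21], [-9.6, 14.0, -1.2, 3.21], [-8.8, 14.5, -1.1, 3.21], [-8.0, 15.0, -1.1, 3.21], [-7.1, 15.4, -1.1, 3.21], [-3.8, 9.5, -0.6, 1.92], [-1.7, 4.8, -0.3, 0.96]]
```

>>> step_arm:
  steps:
    - [-12, 13, -1, 3.5]
    - [-11, 13.5, -1, 3.5]
    - [-10, 14, -1, 3.5]
    - [-9, 15, -1, 3.5]
    - [-8, 15, -1, 3.5]
    - [-6, 14, -0.5, 3]
    - [-3, 9, 0, 1.5]
    - [0, 4, 0, 0]

```text
time: 19.75
tool_pos: [0.3518, -0.3047, 0.1328]
tool_rot: [0.001, 1.0, -0.012, 0.011]
contact_force: [0.1, 0.8, -3.4]
gripper_width: 0.245
```

```bash
python3 look.py w20; python3 fl.py
python3 - <<'E'
from fit import *
L=np.load("L.npy")
p=L.reshape(-1,3)
for s in (1,-1):
    k=(s*p[:,1]>60)&(s*p[:,1]<66)&(p[:,0]>40)&(p[:,0]<85)&(p[:,2]>60); q=p[k]
    t=[]
    for x in range(40,85,5):
        r=q[(q[:,0]>=x)&(q[:,0]<x+5),2]; t.append(np.percentile(r,95).round(1) if len(r)>5 else 0)
    print(s,t)
A=[]
for n in ("scene","side"):
    im,W,E,K=grab(n,n+"20")
    p=sel(W,.44,.68,-.42,-.18,.036,.05);
    if len(p)>5: c,r=cv2.minEnclosingCircle((p[:,:2]*1000).astype(np.float32)); print("bowl",np.round(c),round(r),len(p))
    c=cv2.resize(im[200:320,120:240,::-1] if n=="scene" else im[90:210,190:310,::-1],(400,400),interpolation=cv2.INTER_CUBIC);A.append(c)
cv2.imwrite("pics/c20.png",np.hstack(A))
E
python3 plan.py .35 -.304 .12 0 4
```

```text
tcp [ 0.3518 -0.3047  0.1328] yaw -1.39 x-pitch,y-roll deg [1.21 0.11] t 19.75 f [ 0.1  0.8 -3.4]
pitch up -118.35 roll left up 0.10 z@87 27.8 n 1561
things in pan: nearest x 45.0 by y-third [np.float64(46.0), np.float64(45.0), np.float64(47.0)] hmax 60.0 n 13508
lip local -409.3956199048025
1 [0, np.float64(124.3), np.float64(124.8), np.float64(125.5), np.float64(126.7), np.float64(127.7), np.float64(128.8), np.float64(129.9), np.float64(130.8)]
-1 [0, np.float64(124.6), np.float64(125.0), np.float64(125.8), np.float64(127.1), np.float64(127.9), np.float64(129.1), np.float64(130.2), np.float64(131.1)]
bowl [ 559. -306.] 95 712
bowl [ 557. -307.] 98 206
now [ 0.3524 -0.3039  0.1329] yaw -1.3 tilt 1.23 t 19.9 f [ 0.  -0.7 -3.7]
D [ -2.4  -0.1 -12.9] dyaw 1.3
[[-0.7, 0, 3.2, -0.32], [-0.7, 0, 3.2, -0.32], [-0.7, 0, 3.2, -0.32], [-0.7, 0, 3.2, -0.32]]
```

View pics/c20.png

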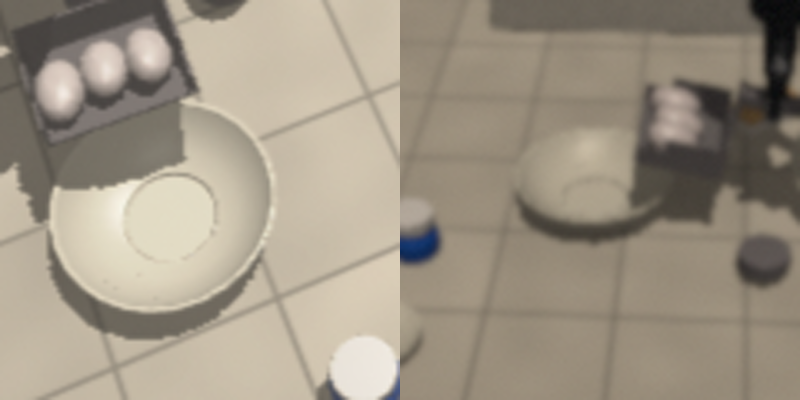

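Soaps lie in a row mid-pan; pan lip is above the near rim, bowl centred at about (0.558,-0.306). Lowering to just above the rim, then a run-up and a sharp pull-back to slide them out.

>>> step_arm:
  steps:
    - [-3, 0, 6, -0.5]
    - [-4, 0, 9, -0.5]
    - [-3, 0, 9, 0]
    - [-2, 0, 7, 0]
    - [0, 0, 3, 0]
    - [0, 0, 0, 0]

```text
time: 20.5
tool_pos: [0.34, -0.3009, 0.094]
tool_rot: [-0.0, 1.0, 0.0, 0.01]
contact_force: [0.1, 0.2, -2.6]
gripper_width: 0.248
```

```bash
python3 look.py w21; python3 plan.py .4375 -.305 .099 0 5 6,14,22,30,34
python3 - <<'E'
from fit import *
p=np.load("L.npy").reshape(-1,3)
k=(abs(p[:,1])>60)&(abs(p[:,1])<66)&(p[:,0]>45)&(p[:,0]<85)&(p[:,2]>50);q=p[k]
for x in (45,60,75):print(np.percentile(q[(q[:,0]>=x)&(q[:,0]<x+5),2],95).round(1))
E
```

```text
tcp [ 0.34   -0.3009  0.094 ] yaw 0.02 x-pitch,y-roll deg [ 1.12 -0.04] t 20.5 f [ 0.1  0.2 -2.6]
now [ 0.3401 -0.3009  0.0942] yaw 0.0 tilt 1.13 t 20.55 f [-1.  -0.1 -2.8]
D [97.4 -4.1  4.8] dyaw -0.0
[[5.5, 0.2, -0.2, 0], [12.9, 0.5, -0.4, 0], [20.2, 0.8, -0.6, 0], [27.6, 1.2, -0.8, 0.01], [31.3, 1.3, -0.9, 0.01]]
85.4
87.9
91.0
```

>>> step_arm:
  steps:
    - [6, 0.5, -2, 0]
    - [13, 0.5, -1.5, 0]
    - [20, 1, -0.7, 0]
    - [28, 1, -0.7, 0]
    - [33, 1, -0.7, 0]
    - [-50, 0, -1, 0]
    - [-50, 0, -1, 0]
    - [-45, 0, -1, 0]

```text
time: 21.35
tool_pos: [0.3096, -0.3077, 0.1021]
tool_rot: [-0.001, 1.0, 0.006, 0.012]
contact_force: [-0.6, -0.6, 0.0]
gripper_width: 0.249
```

```bash
python3 look.py w22
python3 - <<'E'
from fit import *
A=[]
for n in ("scene","side"):
    im,W,E,K=grab(n,n+"22")
    p=sel(W,.44,.68,-.42,-.18,.036,.05);
    if len(p)>5: c,r=cv2.minEnclosingCircle((p[:,:2]*1000).astype(np.float32)); print("bowl",np.round(c),round(r),len(p))
    for b in boxes_of(n,"soap1")[:5]:
        x,y,w,h=map(int,b["box"]); print(round(b["p"],2),[x,y,w,h],np.nanmedian(W[y:y+h,x:x+w].reshape(-1,3),0).round(3))
    c=cv2.resize(im[180:320,100:240,::-1] if n=="scene" else im[80:220,200:340,::-1],(400,400),interpolation=cv2.INTER_CUBIC);A.append(c)
cv2.imwrite("pics/c22.png",np.hstack(A))
E
```

```text
tcp [ 0.3096 -0.3077  0.1021] yaw 0.66 x-pitch,y-roll deg [ 1.32 -0.12] t 21.35 f [-0.6 -0.6  0. ]
bowl [ 558. -306.] 95 1077
0.72 [135, 229, 66, 67] [ 0.553 -0.31   0.022]
0.66 [145, 243, 14, 19] [ 0.516 -0.341  0.045]
0.62 [165, 241, 14, 17] [ 0.526 -0.287  0.042]
0.6 [171, 257, 12, 15] [ 0.576 -0.289  0.044]
bowl [ 556. -304.] 97 369
0.63 [239, 148, 3, 1] [ 0.584 -0.253  0.05 ]
0.4 [276, 120, 59, 31] [ 0.331 -0.335  0.06 ]
```

View pics/c22.png

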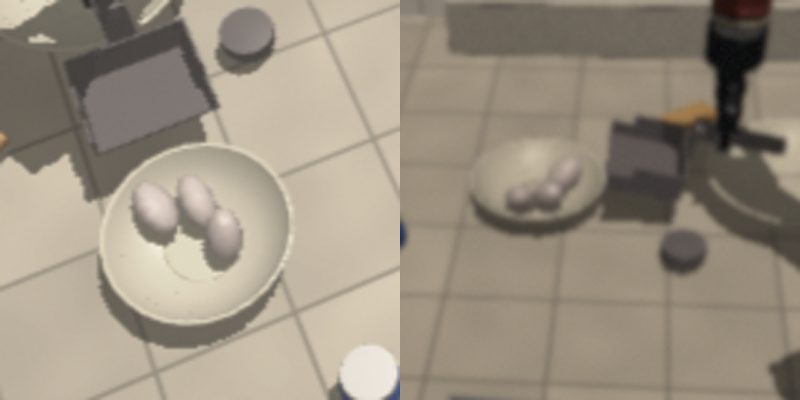

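All three soaps are in the bowl ((155,205),(197,200),(224,235) in the crop), the bowl has not moved, and the pan is empty. Returning the scoop to its old place.

```bash
python3 plan.py .413 -.075 .15 4 8 .6,1,1,1,1,1,1,.5
```

```text
now [ 0.3103 -0.3084  0.1031] yaw 0.5 tilt 1.42 t 21.6 f [-0.4 -0.6 -1.9]
D [102.7 233.4  46.9] dyaw 3.5
[[8.9, -19.6, -3.7, -0.3], [15.1, -32.7, -6.2, -0.49], [15.4, -32.5, -6.2, -0.49], [15.6, -32.4, -6.2, -0.49], [15.9, -32.3, -6.2, -0.49], [16.2, -32.1, -6.2, -0.49], [16.5, -32.0, -6.2, -0.49], [8.4, -15.9, -3.1, -0.25]]
```

>>> step_arm:
  steps:
    - [0, -10, -20, 0]
    - [3, -25, -15, -0.5]
    - [15, -35, -10, -0.5]
    - [20, -35, 0, -0.5]
    - [20, -35, 0, -0.5]
    - [18, -35, 0, -0.5]
    - [15, -32, 0, -0.5]
    - [9, -20, 0, -0.5]

```text
time: 22.4
tool_pos: [0.4177, -0.0716, 0.164]
tool_rot: [0.005, 0.999, 0.038, 0.022]
contact_force: [1.0, -0.4, -1.6]
gripper_width: 0.243
```

```bash
python3 plan.py .413 -.075 .066 4 8 1,1.5,1.5,1.5,1.5,1,.6,.3; python3 look.py w23; python3 pan.py
```

```text
now [ 0.4177 -0.0716  0.164 ] yaw 4.4 tilt 2.62 t 22.4 f [ 1.  -0.4 -1.6]
D [ -4.7  -3.4 -98. ] dyaw -0.4
[[-1.0, 0.2, 11.0, 0.04], [-1.6, 0.3, 16.5, 0.06], [-1.6, 0.3, 16.5, 0.06], [-1.6, 0.3, 16.5, 0.06], [-1.6, 0.3, 16.5, 0.06], [-1.0, 0.2, 11.0, 0.04], [-0.6, 0.1, 6.6, 0.02], [-0.3, 0.1, 3.3, 0.01]]
tcp [ 0.4177 -0.0716  0.164 ] yaw 4.35 x-pitch,y-roll deg [2.54 0.61] t 22.4 f [ 1.  -0.4 -1.6]
floor: pitch(nose up) 11.77  roll(left up) -0.64  z at pan centre(89) 128.5 12545
wall y [-63.7  64.4] back x [45.1 48.9]
```

>>> step_arm:
  steps:
    - [-1, 0, 12, 0]
    - [-1.5, 0.5, 18, 0]
    - [-1.5, 0.5, 20, 0]
    - [-1.5, 0.5, 20, 0]
    - [-1.5, 0.5, 18, 0]
    - [-1, 0, 12, 0]
    - [0, 0, 4, 0]

```text
time: 23.15
tool_pos: [0.4217, -0.0722, 0.0576]
tool_rot: [0.004, 0.999, 0.042, 0.027]
contact_force: [-0.4, -0.2, -1.7]
gripper_width: 0.244
```

```bash
python3 look.py w24; python3 pan.py
```

```text
tcp [ 0.4217 -0.0722  0.0576] yaw 4.8 x-pitch,y-roll deg [3.01 0.59] t 23.15 f [-0.4 -0.2 -1.7]
floor: pitch(nose up) 12.11  roll(left up) -0.60  z at pan centre(89) 22.7 12543
wall y [-63.7  64.3] back x [45.1 49. ]
```

>>> step_arm:
  steps:
    - [0, 0, 4, 0]
    - [0, 0, 3, 0]
    - [0, 0, 2, 0]

```text
time: 23.5
tool_pos: [0.4241, -0.073, 0.0499]
tool_rot: [0.005, 0.999, 0.042, 0.028]
contact_force: [-0.2, 0.6, -1.5]
gripper_width: 0.248
```

>>> step_arm:
  steps:
    - [0, 0, 0, 0]
    - [0, 0, 0, 0]
    - [0, 0, 0, 0]
    - [0, 0, 0, 0]
    - [0, 0, 0, 0]
    - [0, 0, 0, 0]
    - [0, 0, 0, 0]
    - [0, 0, 0, 0]
  claw: 80

```text
time: 24.3
tool_pos: [0.4269, -0.0739, 0.0531]
tool_rot: [0.006, 0.999, 0.042, 0.032]
contact_force: [0.6, -0.0, -0.1]
gripper_width: 0.8
```

```bash
python3 look.py w25; python3 pan.py
```

```text
tcp [ 0.4269 -0.0739  0.0531] yaw 4.8 x-pitch,y-roll deg [3.6  0.83] t 24.3 f [ 0.6 -0.  -0.1]
floor: pitch(nose up) -1.57  roll(left up) 0.04  z at pan centre(89) 3.0 9690
wall y [-63.2  64.9] back x [53.2 55. ]
```

>>> step_arm:
  steps:
    - [0, 0, -10, 0]
    - [0, 0, -20, 0]
    - [0, 0, -30, 0]
    - [0, 0, -35, 0]
    - [0, 0, -35, 0]
    - [0, 0, -30, 0]
    - [0, 0, 0, 0]
    - [0, 0, 0, 0]

```text
time: 25.15
tool_pos: [0.415, -0.0719, 0.2227]
tool_rot: [0.006, 0.999, 0.042, 0.032]
contact_force: [0.7, 0.1, -0.1]
gripper_width: 0.802
```

```bash
python3 look.py w26
python3 - <<'E'
from fit import *
A=[]
W0=np.load("W.npy")
p=sel(W0,.35,.6,-.2,.05,.07,.1); print("handle",rect(p[:,:2]),"z",np.nanpercentile(p[:,2],[5,50,95]).round(4)); A_=np.c_[p[:,:2],np.ones(len(p))]; print("handle slope deg",np.degrees(np.linalg.lstsq(A_,p[:,2],rcond=None)[0][:2]).round(2))
p=sel(W0,.46,.545,-.115,-.03,-.01,.02);print("floor",len(p),np.median(p[:,2]).round(4),np.degrees(np.linalg.lstsq(np.c_[p[:,:2],np.ones(len(p))],p[:,2],rcond=None)[0][:2]).round(2))
for n in ("scene","side"):
    im,W,E,K=grab(n,n+"26")
    p=sel(W,.44,.68,-.42,-.18,.036,.05); c,r=cv2.minEnclosingCircle((p[:,:2]*1000).astype(np.float32)); print("bowl",np.round(c),round(r))
    p=sel(W,.45,.66,-.4,-.2,.03,.1); print("max z in bowl",p[:,2].max().round(3))
    for l in ("soap1","stool_knob","pill_box","tumbler","comb","saucer","shampoo","nail_brush"):
        for b in boxes_of(n,l)[:4]:
            if b["p"]>.5:
                x,y,w,h=map(int,b["box"]); r=W[y:y+h,x:x+w].reshape(-1,3); r=r[r[:,2]>.004]; print(l,round(b["p"],2),np.nanmedian(r,0).round(3) if len(r) else "")
im=cv2.imread("pics/scene26.png"); cv2.imwrite("pics/c26.png",cv2.resize(im[110:330,60:450],(780,440),interpolation=cv2.INTER_CUBIC))
E
```

```text
tcp [ 0.415  -0.0719  0.2227] yaw 4.8 x-pitch,y-roll deg [3.61 0.84] t 25.15 f [ 0.7  0.1 -0.1]
handle (array([418. , -73.4]), array([122.7,  28.6]), 4.6) z [0.0825 0.0846 0.0859]
handle slope deg [0.01 0.27]
floor 5850 0.0027 [1.87 0.18]
bowl [ 558. -306.] 95
max z in bowl 0.053
soap1 0.71 [ 0.579 -0.264  0.04 ]
soap1 0.67 [ 0.536 -0.337  0.037]
stool_knob 0.89 [ 0.361 -0.188  0.035]
pill_box 0.64 [ 0.765 -0.207  0.055]
pill_box 0.62 [ 0.488 -0.066  0.007]
tumbler 0.69 [0.783 0.091 0.06 ]
comb 0.8 [0.312 0.21  0.006]
saucer 0.98 [ 0.769 -0.044  0.011]
shampoo 0.65 [0.641 0.456 0.09 ]
nail_brush 0.89 [ 0.355 -0.493  0.03 ]
bowl [ 558. -303.] 95
max z in bowl 0.05
soap1 0.59 [ 0.543 -0.256  0.038]
soap1 0.52 [ 0.547 -0.32   0.028]
soap1 0.52 [ 0.774 -0.066  0.01 ]
pill_box 0.83 [ 0.754 -0.186  0.044]
tumbler 0.86 [0.786 0.097 0.065]
comb 0.77 [0.313 0.211 0.005]
saucer 0.84 [ 0.773 -0.064  0.01 ]
shampoo 0.92 [0.625 0.486 0.112]
nail_brush 0.65 [ 0.35  -0.48   0.028]
```

View pics/c26.png

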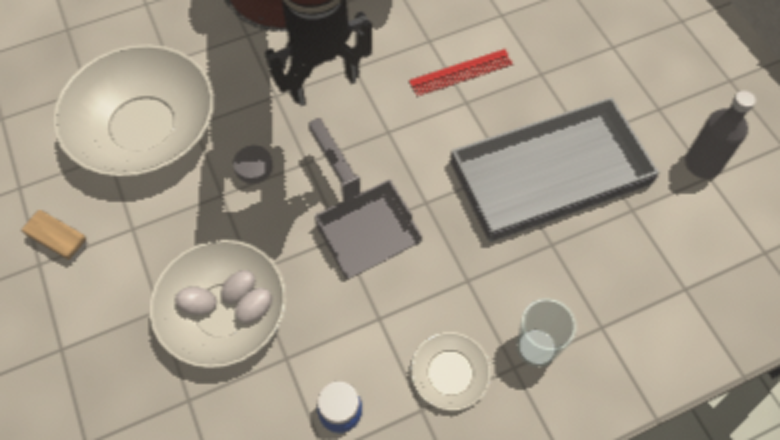

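The scoop stands level (handle slope 0.0°), the basket is empty and the soaps are in the bowl. They have shifted since the last picture, so I wait and check they are at rest.

>>> step_arm:
  steps:
    - [0, 0, 0, 0]
    - [0, 0, 0, 0]
    - [0, 0, 0, 0]
    - [0, 0, 0, 0]
    - [0, 0, 0, 0]
    - [0, 0, 0, 0]
    - [0, 0, 0, 0]
    - [0, 0, 0, 0]

```text
time: 26.9
tool_pos: [0.4149, -0.0719, 0.2219]
tool_rot: [0.006, 0.999, 0.042, 0.031]
contact_force: [-0.0, 0.1, 0.4]
gripper_width: 0.799
```

Run:
```python
from h import *
a=cv2.imread("pics/scene26.png"); 
f=[a]
for i in range(14):
    im,W,E,K=grab("scene"); f.append(im[:,:,::-1].copy())
R0=(slice(225,300),slice(130,206))
for j,b in ((1,f[1]),(7,f[7]),(14,f[14])):
    print(j,"vs first",np.abs(b[R0].astype(int)-f[0][R0]).max(-1).__gt__(25).sum(),"vs frame1",np.abs(b[R0].astype(int)-f[1][R0]).max(-1).__gt__(25).sum())
cv2.imwrite("pics/c27.png",cv2.resize(np.hstack([f[0][R0],f[1][R0],f[14][R0]]),None,fx=3.4,fy=3.4,interpolation=cv2.INTER_CUBIC))
for b in boxes_of("scene","soap1")[:4]: print(round(b["p"],2),b["box"])
print(state()["time"])
```

```text
1 vs first 1 vs frame1 0
7 vs first 2 vs frame1 0
14 vs first 1 vs frame1 0
0.78 [147.2, 251.4, 20.5, 15.7]
0.7 [176.8, 254.5, 18.7, 19.2]
0.64 [172.0, 244.7, 16.7, 16.1]
27.65
```

View pics/c27.png

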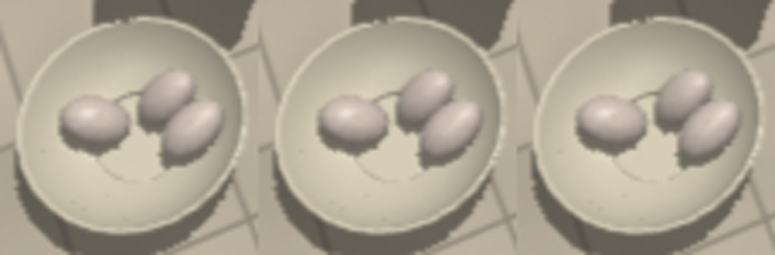

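The soaps are at rest; the three frames, spanning about 2 s, are identical. Handing in.

```bash
python3 -c "
from plant import job_done;print(job_done())"
```

```text
the job is handed in; nothing more can be done
None
```

I scooped all three soaps out of the basket and slid them into the smaller bowl from just above its rim. I then set the scoop down near its starting place and let go. The job was handed in at about 28 s of the 69 s allowed; no verdict is reported.

- **How it was tipped:** the arm can only turn about its vertical axis, so I could not tilt the scoop to pour. I pulled the scoop against the basket's end wall to get it about 10° nose-up for carrying. At the bowl, a short run forward and a sharp pull-back slid the soaps out.
- **Soaps and bowl:** the last pictures show the three soaps in the bowl and not moving over about 2 s. The bowl is within a few millimetres of where it started.
- **Scoop and other things:** the scoop stands level on the counter, about 0.3 m from the basket's centre, with the gripper 0.15 m above it. All the bystanders read within about 1 cm of their starting positions; the stool knob was only found in one camera at the end.
- **One check that disagreed:** a wrist-camera fit of the pan floor showed up to 1.9° of slope. The handle fit gave 0.0° along its length, and the pan floor read about 3 mm above the counter. I took the scoop as level; even 1.9° is well inside the limit.
- **Not measured:** I did not measure how fast the soaps were moving as they fell. I estimated about 1.2 m/s from the drop height, under the 1.5 m/s limit.

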